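# Set up a plate stack on the vacuum station and open its valve

## Robot

A 6-joint arm with a two-finger parallel gripper is mounted at the origin on the work surface. World frame = base frame: x ahead of the robot, y to its left, z up, the work surface at z = 0. Lengths are in m, angles in rad, forces in N, time in s.
With the tool pointing down it reaches from about 0.425 to 0.95 m from the base axis. Payload 3.5 kg.
Tool frame: the origin (TCP) lies on the centre line of the jaws, within the pads' length; the fingertips stand 17 mm ahead of it and the grasp point (between the pads) lies 2 mm behind it; z points along the fingers, y is the line along which they close (so a half turn about z gives the same grasp; the last joint's range is limited). The gripper opens to 85 mm and grips with 20 to 120 N. Pads are 22 mm wide; open, the fingers measure 114 mm over their backs; the gripper's body (76 mm by 85 mm) begins 54 mm behind the grasp point. The pads swing forward as they close: fully open they stand 13 mm farther back than shut.
Start: joints at [1.12, 0.286, 1.577, -0, 1.279, -0.15], TCP at [0.2, 0.645, 0.248] pointing down, gripper open.
Joint ranges: [-2.77, 2.77], [-0.9, 2.22], [0.21, 2.48], [-1.53, 4.67], [0.24, 2.81], [-2.84, 2.84]. Speed limits (rad/s): [2.79, 2.79, 3.14, 3.14, 3.14, 3.14].

## Interface

Orientations are given as a unit quaternion [x, y, z, w].
In Python, from plant import ctrl gives the robot as it stands. The module is installed in compiled form; this text tells all that it offers.
- The arm moves only by the tool drive_tool, never from a script. Its argument "moves" is a list of rows, each a list of 3 entries, a list of its own where there are three numbers: the turn, a rotation vector about the tool's x, y, z in rad, then the shift along the tool's x, y, z in m, then the finger opening in m, from 0 to 0.0854. A call has 1 to 5 rows; each row shifts and turns the commanded pose from where the row before left it, along the tool's axes as they then stand; what a row does not reach is not made up. A row lasts 1/8 s, in which the tool goes at most 62.5 mm and 10.7 degrees, less where a joint would pass 70% of its speed; a pose out of reach is approached as far as the arm can. A call with a gripper value outside its range is refused whole. The fingers move at their own pace and stop on an object; "grip_force" is the grip in N (left out, the last holds). Time passes only in rows, so rows that do not move let the fingers close. It gives the time, the measured TCP pose, the force, the opening and the grip force at its end, in the units of the state.
- ctrl.get_state(): the state, without advancing time (a new reading comes with each control period).
- ctrl.read_camera(name): name is "scene" or "top" or "wrist"; returns a dict with "image" (420x560x3 uint8, red, green, blue), "fx", "fy", "cx", "cy" (pixels), "dist" ([k1, k2, p1, p2, k3] as OpenCV has them; the pictures are not rectified), "R" (3x3) and "t" (3): a world point X has camera coordinates R X + t. Camera axes: x right, y down, z forward; pixel columns grow to the right and rows downward; lengths in m; the calibration is good to about 2 mm. A picture is of the moment at which its call begins. There is no depth.
- ctrl.sign_off(): hands the job in; it is judged then, once.
The state is a dict: "time": time; "qpos": joint angles; "dq": joint speeds; "joint_efforts": joint torques, N m; "eef_pos": TCP position; "tcp_rot": TCP orientation; "contact_force": force on the tool from outside, world axes, zero at the start; "wrist_torque": the same for the moment, N m; "opening": opening from 0.0 (shut) to 1.0 (fully open); "finger_force": force on a finger pad.
Only numpy, scipy, OpenCV 4.12 (cv2) and the standard library are available. Lean on these libraries where they do the work, as an engineer would, in place of code of your own. Each camera call takes 0.05 s, during which the arm holds its last target. There are 200 camera calls.

## Task

Get the vacuum filtration ready: first slide the blue collection plate along the station's deck, without lifting it, until it is home in the corner against both fences. Then lower the white filter plate onto it, chamfered end over chamfered end, so that its skirt drops fully over the blue plate and it sits level; do not drop it, and leave the blue plate home. Last, turn the orange valve clockwise to its open stop without touching the black valves, leaving the loose glassware and tools where they stand.

Things in the scene. Friction and masses are not known exactly. Their poses are not given: they have to be found in the camera images.
- dock: Fixed aluminium vacuum station. Deck 150 (x) by 190 (y) mm, its top 12 mm above the bench. Origin: centre of its underside. Dark fences 7 mm above the deck: back fence along the +x edge (inner face x = +65 mm), side fence along the +y edge (inner face y = +85 mm), a short 45 degree block between them for the plate's chamfered corner. Open on the -x and -y sides.
- home (a point): Point on the deck's top where the centre of the collection plate's underside lies when that plate is home, touching both fences: 30, 33, 12 mm in the dock's frame. Axes as the dock's; the plate is home with its axes parallel to these.
- collector: Blue collection plate lying loose on the deck, away from both fences, 150 to 310 g. Origin: centre of its underside; y along its length; +y corners chamfered, green bar on top at that end. Flange 70 (x) by 104 (y) mm, 0 to 8 mm high, +y corners cut by 15 mm; body 60 by 94 mm from 8 to 26 mm high, +y corners cut by 12 mm, top edge bevelled 2.5 mm.
- collector_mark (a point): Middle of the green bar on the collection plate's top: 0, 40.5, 26 mm in its frame.
- filter: White filter plate lying upright on the bench at almost any heading, 105 to 210 g. Origin: centre of its underside; y along its length; +y corners chamfered, green bar on top at that end. Skirt 70 (x) by 104 (y) mm, 0 to 11 mm high, hollow below: cavity 63 by 97 mm, 7 mm deep, with chamfered +y corners. Above it the body to grip, 60 (x) by 94 mm, 11 to 29 mm high. Seated: see filter_mark.
- filter_mark (a point): Middle of the green bar on the filter plate's top: 0, 40.5, 29 mm in its frame. Seated, the filter's cavity fits over the collection plate's body with 1.5 mm to spare on each side and its origin lies 19 mm above the collection plate's, axes parallel; turned end for end it cannot go down.
- bank: Fixed grey valve manifold, 56 (x) by 250 (y) mm, 30 mm high, four valves in a row along its y at 60 mm pitch on its top, their order varying. Origin: centre of its underside.
- valve_orange (a joint): Angle of the orange valve's handle: 0 closed (bar along the row, stop), grows as it is turned clockwise seen from above, 1.571 fully open (bar across the row, stop). Starts a little off closed. Turns about a vertical axis with 0.05 N m of friction and stays where it is left.
- valve_orange_grip (a point): On the orange valve's axis at the height to grip, 64 mm above the bench. x points along the bar and turns with it. The bar is 36 mm long, 10 mm thick, from 50 to 74 mm above the bench.
- valve_orange_tip (a point): Marked end of the orange bar, 18 mm from the axis, at the grip height.
- valve_orange_base: Fixed brass foot of the orange valve, 30 mm wide. Origin on the valve's axis, 30 mm above the bench.
- valve_a_base: Fixed brass foot of a valve with a black handle (same bar and size as the orange one), to be left untouched. Origin on its axis, 30 mm above the bench.
- valve_a_tip (a point): Marked end of the black bar of valve_a, 18 mm from its axis, 64 mm above the bench; it stands at any angle of its quarter turn.
- valve_b_base: Fixed brass foot of a valve with a black handle (same bar and size as the orange one), to be left untouched. Origin on its axis, 30 mm above the bench.
- valve_b_tip (a point): Marked end of the black bar of valve_b, 18 mm from its axis, 64 mm above the bench; it stands at any angle of its quarter turn.
- valve_c_base: Fixed brass foot of a valve with a black handle (same bar and size as the orange one), to be left untouched. Origin on its axis, 30 mm above the bench.
- valve_c_tip (a point): Marked end of the black bar of valve_c, 18 mm from its axis, 64 mm above the bench; it stands at any angle of its quarter turn.
- beaker_low: Bystander: low glass beaker, 40 mm wide, 45 mm high, standing just off the unchamfered short end of the filter plate. Origin: centre of its underside. Leave it alone.
- flask: Bystander: amber conical flask, foot 58 mm wide, 110 mm high. Origin: centre of its underside. Leave it alone.
- bottle: Bystander: amber bottle, 52 mm wide, 120 mm high (plus cap). Origin: centre of its underside. Leave it alone.
- beaker_tall: Bystander: glass beaker, 56 mm wide, 75 mm high. Origin: centre of its underside. Leave it alone.
- jar: Bystander: small glass jar, 36 mm wide, 50 mm high. Origin: centre of its underside. Leave it alone.
- stopper: Bystander: green glass stopper, 28 mm wide, 45 mm high. Origin: centre of its underside. Leave it alone.
- wrench: Bystander: steel wrench lying flat, 150 mm long, 8 mm high. Origin: centre of its underside. Leave it alone.
Mind the look-alikes: they are no part of the job. Of the things shaped like the collector, the blue one is meant.

How it is judged:
By the outcome, as a careful person would: the job done as asked, in the order asked, and still so for the second after the job is handed in, with the robot touching nothing.
It also fails if it takes over 70 s, if anything falls off the work surface, if the arm or the gripper's body presses on something with over 40 N, if the wrist force passes 120 N, or if a joint passes its speed limit or range.

## Working session

There is one attempt and no reset: what is moved stays moved. The work goes in short steps, Python scripts to look and compute and a tool call to move; the robot and the scene stay as the last step left them, time stands still between calls to the robot, and variables do not carry over. Pictures are saved under pics/ and viewed, at most 10 in all, crops included, and the job is handed in when it is done.

Besides the shell and the picture viewer there is one more tool, called after "Emit:" as name(argument=value, ...), one argument or row to a line, values as JSON. drive_tool: Moves the arm, as the interface text tells. Its arguments: {"type":"object","properties":{"moves":{"type":"array","items":{"type":"array"}},"grip_force":{"type":"number"}},"required":["moves"]}

```bash
mkdir -p pics
cat > h.py <<'E'
import numpy as np, cv2
from plant import ctrl
def snap(n,f):
    c=ctrl.read_camera(n); cv2.imwrite(f'pics/{f}.png',c['image'][:,:,::-1]); 
    import pickle; pickle.dump(c,open(f'pics/{f}.pkl','wb')); return c
def load(f):
    import pickle; return pickle.load(open(f'pics/{f}.pkl','rb'))
def KD(c): return np.array([[c['fx'],0,c['cx']],[0,c['fy'],c['cy']],[0,0,1.]]),np.array(c['dist'],float)
def pix(c,uv,z):
    K,D=KD(c); p=cv2.undistortPoints(np.array(uv,float).reshape(-1,1,2),K,D).reshape(-1,2)
    R=np.array(c['R']);t=np.array(c['t']); o=-R.T@t
    d=np.c_[p,np.ones(len(p))]@R
    return o+d*((z-o[2])/d[:,2])[:,None]
def proj(c,X):
    K,D=KD(c); return cv2.projectPoints(np.array(X,float).reshape(-1,1,3),cv2.Rodrigues(np.array(c['R'],float))[0],np.array(c['t'],float),K,D)[0].reshape(-1,2)
E
python3 - <<'E'
from h import *
for n in ['scene','top']:
    c=snap(n,n+'0'); print(n,-np.array(c['R']).T@c['t'],c['fx'])
    cv2.imwrite(f'pics/{n}0b.png',cv2.resize(c['image'][:,:,::-1],(800,600),interpolation=cv2.INTER_CUBIC))
s=ctrl.get_state();print(s)
E
```

```text
scene [ 1.23537804 -0.44071046  0.6370659 ] 404.3848812084418
top [0.24223624 0.05513378 1.19013569] 537.6758836373306
{'time': 0.1, 'qpos': array([ 1.12001312e+00,  2.87130680e-01,  1.57806405e+00,  7.21273752e-06,
        1.27862787e+00, -1.50004303e-01]), 'dq': array([-0.00044674, -0.00180504, -0.00305846, -0.00114567,  0.00270441,
       -0.00048329]), 'joint_efforts': array([ 1.16734886e-03, -4.07296407e+01, -2.93700850e+01, -1.79825574e-04,
        3.41504208e-03, -8.77277301e-06]), 'eef_pos': array([0.19969703, 0.64417959, 0.24703162]), 'tcp_rot': array([ 1.49824137e-01,  9.88712033e-01, -1.06402519e-03, -3.33214894e-04]), 'contact_force': array([ 1.02866612, -0.9455463 ,  0.24028382]), 'wrist_torque': array([ 0.00929539,  0.06115672, -0.06612968]), 'finger_force': 0.0, 'opening': 0.999577570882909}
```

View pics/top0b.png

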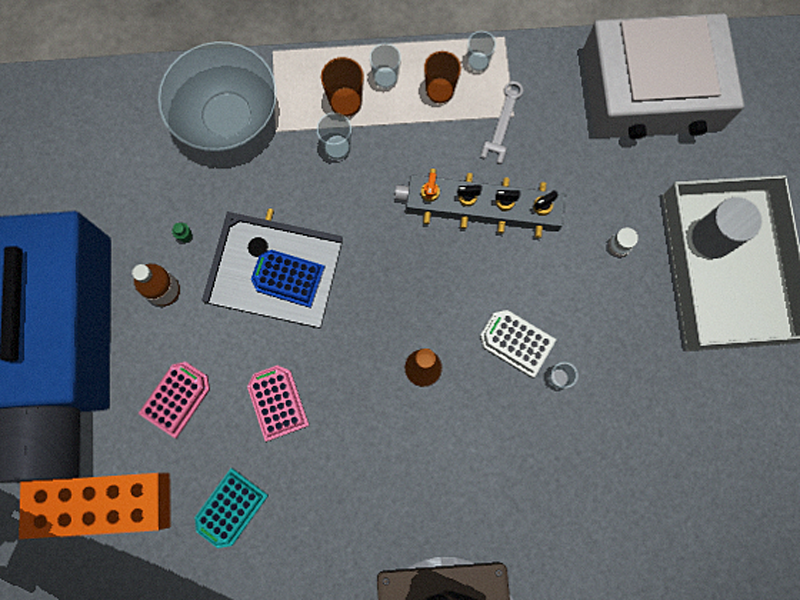

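View pics/scene0b.png

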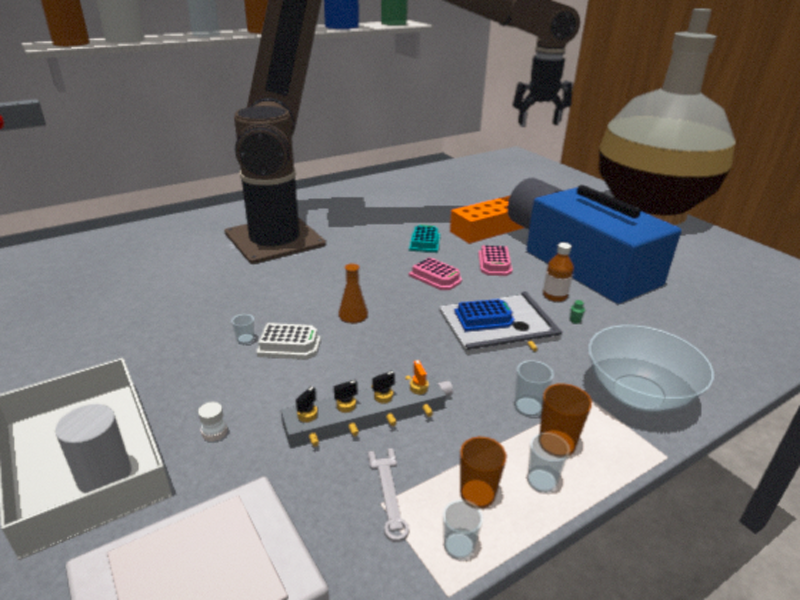

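The top view (800 px wide) shows the dock at (272,268), the blue plate at (287,278) with its green bar on the left, and the white plate at (518,343) with the low beaker at (562,376). The valve row runs from orange at (431,187) to (545,203). I'll zoom in on these.

Run:
```python
from h import *
c=load('top0');s=load('scene0')
def crop(c,x0,y0,w,h):  return cv2.resize(c['image'][y0:y0+h,x0:x0+w,::-1],(400,300),interpolation=cv2.INTER_CUBIC)
# 560-scale = 0.7*800-scale
a=np.vstack([np.hstack([crop(c,140,140,120,90),crop(c,272,105,136,102)]),np.hstack([crop(c,325,205,100,75),crop(s,190,240,136,102)])])
cv2.imwrite('pics/m1.png',a)
```

```text
(no output)
```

View pics/m1.png

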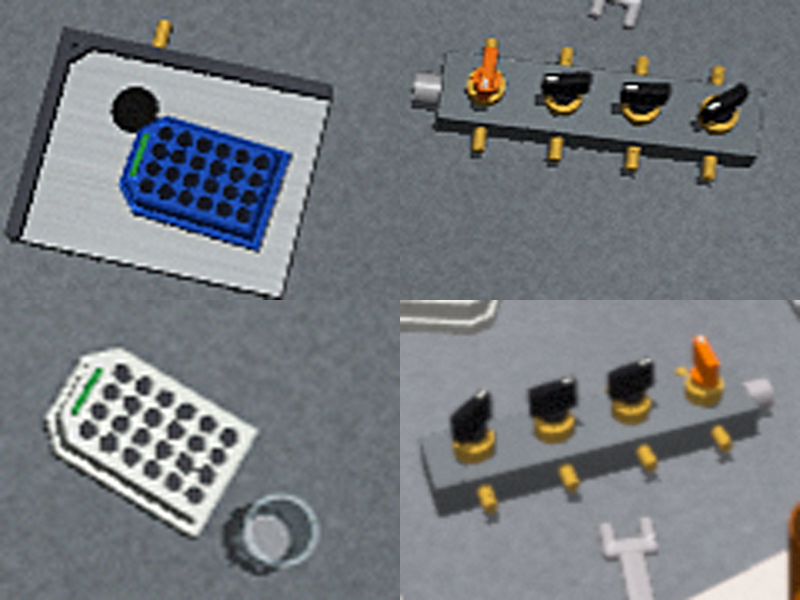

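```bash
cat >> h.py <<'E'
from scipy.optimize import minimize, least_squares
def octo(w,l,ch,z0,z1):
    w/=2;l/=2
    p=[(-w,-l),(w,-l),(w,l-ch),(w-ch,l),(-w+ch,l),(-w,l-ch)]
    return np.array([(x,y,z) for z in(z0,z1) for x,y in p])
COL=[octo(.070,.104,.015,0,.008),octo(.060,.094,.012,.008,.0235),octo(.055,.089,.0105,.008,.026)]
FIL=[octo(.070,.104,.015,0,.011),octo(.060,.094,.012,.011,.029)]
def place(P,x,y,z,th):
    c,s=np.cos(th),np.sin(th); return P@np.array([[c,-s,0],[s,c,0],[0,0,1]]).T+[x,y,z]
def fillmask(m):
    m=cv2.morphologyEx(m.astype(np.uint8),cv2.MORPH_OPEN,np.ones((2,2)))
    m=cv2.morphologyEx(m,cv2.MORPH_CLOSE,np.ones((3,3)))
    cs=cv2.findContours(m,cv2.RETR_EXTERNAL,cv2.CHAIN_APPROX_NONE)[0]
    k=max(cs,key=cv2.contourArea); o=np.zeros_like(m); cv2.drawContours(o,[k],-1,1,-1); return o
def fit(c,mask,M,z,x0,S=4):
    h,w=mask.shape; big=cv2.resize(mask,(w*S,h*S),interpolation=cv2.INTER_NEAREST)
    ys,xs=np.where(mask); a=[max(0,xs.min()-15)*S,max(0,ys.min()-15)*S,(xs.max()+15)*S,(ys.max()+15)*S]
    big=big[a[1]:a[3],a[0]:a[2]]
    def cost(v):
        r=np.zeros_like(big)
        for P in M:
            q=(proj(c,place(P,v[0],v[1],z,v[2]))+.5)*S-.5-np.array(a[:2])
            cv2.fillConvexPoly(r,cv2.convexHull((q*16).round().astype(np.int32)),1,shift=4)
        return 1-(r&big).sum()/(r|big).sum()
    best=None
    for k in range(3):
        sx=np.array(x0)+np.array([[0,0,0],[.006,0,0],[0,.006,0],[0,0,.08]])*(1,-1,.5)[k]
        o=minimize(cost,x0,method='Nelder-Mead',options=dict(initial_simplex=sx,xatol=1e-5,fatol=1e-6)); x0=o.x
    return o.x,1-o.fun
E
python3 - <<'E'
from h import *
c=load('top0'); im=c['image'].astype(int); R,G,B=im[...,0],im[...,1],im[...,2]
f=lambda u,v,x0,y0,k:((u+.5)*k-.5+x0,(v+.5)*k-.5+y0)
A=lambda u,v:f(u,v,140,140,.3); Bc=lambda u,v:f(u,v-0,272,105,.34)
Cc=lambda u,v:f(u,v-300,325,205,.25)
uv=[A(283,298),A(18,240),A(63,28),A(333,88),A(8,237)]
X=np.array([(-75,-95,12),(-75,95,12),(75,95,19),(75,-95,19),(-75,95,19)])/1e3
r=least_squares(lambda v:(proj(c,place(X,v[0],v[1],0,v[2]))-uv).ravel(),[.35,.25,-.2])
print('dock',r.x,np.hypot(*r.fun.reshape(-1,2).T))
print('home',place(np.array([[.03,.033,.012]]),r.x[0],r.x[1],0,r.x[2]))
n=np.arange(420)[:,None],np.arange(560)[None]
def box(m,x0,y0,x1,y1): o=np.zeros_like(m);o[y0:y1,x0:x1]=m[y0:y1,x0:x1];return o
mb=fillmask(box((B>R+40)&(B>G+25),150,150,235,225))
p=pix(c,[A(205,185),Cc(155,440)],.03);print(p)
v,i=fit(c,mb,COL,.012,[*p[0,:2],r.x[2]]);print('blue',v,i,mb.sum())
mw=box(((R>125)&(abs(R-B)<50)),330,210,393,266)
mw=fillmask(mw); v2,i2=fit(c,mw,FIL,0,[*p[1,:2],-.5]);print('white',v2,i2,mw.sum())
# bank: top corners (z=.03), orange/black base centres z=.03
uv=[Bc(440,52-0) if 0 else f(440-400,52,272,105,.34),f(765-400,92,272,105,.34),f(757-400,163,272,105,.34),f(435-400,122,272,105,.34)]
print('bankcorners',pix(c,[uv[0],uv[1],uv[2]],.03), pix(c,[uv[3]],.03))
for nm,u,w in [('o',487,92),('b1',566,99),('b2',643,106),('b3',717,115)]:
    print(nm,pix(c,[f(u-400,w,272,105,.34)],.045)[0])
print('beaker',pix(c,[Cc(265,540)],0),'flask',pix(c,[(423*.7,375*.7)],0),pix(c,[(424*.7,357*.7)],.11))
E
```

```text
dock [ 0.56239938  0.22804305 -0.27981196] [0.65443717 2.13429363 0.93556605 1.09742519 0.28036702]
home [[0.60034637 0.25147435 0.012     ]]
[[ 0.54117235  0.20561611  0.03      ]
 [ 0.41701628 -0.14419104  0.03      ]]
blue [ 0.54650335  0.20801226 -0.36276149] 0.9686059275521405 1385
white [ 0.42171145 -0.14545362 -0.62409143] 0.9695927525898587 1464
bankcorners [[ 0.70001213  0.0068066   0.03      ]
 [ 0.65034434 -0.24281244  0.03      ]
 [ 0.59338609 -0.22990566  0.03      ]] [[0.64296835 0.01473965 0.03      ]]
o [ 0.65920021 -0.0261372   0.045     ]
b1 [ 0.64951423 -0.08598838  0.045     ]
b2 [ 0.63997052 -0.14426618  0.045     ]
b3 [ 0.62901117 -0.20005794  0.045     ]
beaker [[ 0.36137184 -0.20476103  0.        ]] flask [[0.3806546  0.00503348 0.        ]] [[0.39326852 0.00632955 0.11      ]]
```

Emit:
drive_tool(
  moves=[
    [[0, 0, 0], [-0.0511, -0.0349, 0], 0.085],
    [[0, 0, 0], [-0.0511, -0.0349, 0], 0.085],
    [[0, 0, 0], [-0.0511, -0.0349, 0], 0.085],
    [[0, 0, 0], [-0.0511, -0.0349, 0], 0.085],
    [[0, 0, 0], [-0.0511, -0.0349, 0], 0.085],
  ],
)

```text
time: 0.72
eef_pos: [0.393, 0.4005, 0.2479]
tcp_rot: [0.15, 0.989, -0.0, -0.0]
contact_force: [0.7, 0.9, 1.3]
opening: 0.994
finger_force: 0.0
```

Emit:
drive_tool(
  moves=[
    [[0, 0, 0], [-0.0511, -0.0349, 0], 0.085],
    [[0, 0, 0], [-0.0511, -0.0349, 0], 0.085],
    [[0, 0, 0], [-0.0511, -0.0349, 0], 0.085],
    [[0, 0, 0], [-0.0511, -0.0349, 0], 0.085],
    [[0, 0, 0.18], [0, 0, 0], 0.085],
  ],
)

```text
time: 1.35
eef_pos: [0.5482, 0.2047, 0.2477]
tcp_rot: [0.243, 0.97, -0.0, -0.0]
contact_force: [-0.2, -0.2, -0.6]
opening: 0.996
finger_force: 0.0
```

Emit:
drive_tool(
  moves=[
    [[0, 0, 0.18], [0, 0, 0], 0.085],
    [[0, 0, 0.18], [0, 0, 0], 0.085],
    [[0, 0, 0.18], [0, 0, 0], 0.085],
    [[0, 0, 0.18], [0, 0, 0], 0.085],
    [[0, 0, 0.18], [0, 0, 0], 0.085],
  ],
)

```text
time: 1.98
eef_pos: [0.5458, 0.2083, 0.2477]
tcp_rot: [0.639, 0.769, -0.0, -0.0]
contact_force: [0.2, -0.8, -0.0]
opening: 0.997
finger_force: 0.0
```

Emit:
drive_tool(
  moves=[
    [[0, 0, 0.18], [0, 0, 0], 0.085],
    [[0, 0, 0.18], [0, 0, 0], 0.085],
    [[0, 0, 0.18], [0, 0, 0], 0.085],
    [[0, 0, 0], [0, 0, 0], 0.085],
  ],
)

```text
time: 2.48
eef_pos: [0.5458, 0.2084, 0.2477]
tcp_rot: [0.819, 0.574, -0.0, -0.0]
contact_force: [-0.2, 0.5, -0.6]
opening: 0.996
finger_force: 0.0
```

```bash
cat >> h.py <<'E'
from scipy.spatial.transform import Rotation as Ro
def where():
    s=ctrl.get_state(); R=Ro.from_quat(s['tcp_rot']).as_matrix(); y=R[:,1]
    print('t',round(s['time'],2),'p',s['eef_pos'].round(4),'phi',round(np.arctan2(y[1],y[0]),4),'tilt',R[:2,2].round(4),'F',s['contact_force'].round(1),'op',round(s['opening']*.0854,4),'ff',round(s['finger_force'],1),'q',s['qpos'].round(2)); return s,R
def togo(p,phi=None):
    s,R=where(); d=np.array(p)-s['eef_pos']; out=R.T@d
    y=R[:,1]; a=0 if phi is None else (np.arctan2(y[1],y[0])-phi+np.pi/2)%np.pi-np.pi/2
    print('shift tool',out.round(4),'turn z',round(a,4))
E
python3 - <<'E'
from h import *
where()
c=snap('wrist','w1');print(-np.array(c['R']).T@c['t'],c['fx'],np.array(c['R']).round(2))
cv2.imwrite('pics/w1b.png',cv2.resize(c['image'][:,:,::-1],(800,600),interpolation=cv2.INTER_CUBIC))
E
```

```text
t 2.48 p [0.5458 0.2084 0.2477] phi -0.3479 tilt [-0.001  -0.0002] F [-0.2  0.5 -0.6] op 0.0851 ff 0.0 q [ 0.19  0.09  1.81 -0.    1.25  0.54]
[0.57214446 0.28181856 0.37346679] 314.25843149991124 [[ 0.94 -0.34  0.  ]
 [-0.33 -0.89  0.31]
 [-0.11 -0.29 -0.95]]
```

View pics/w1b.png

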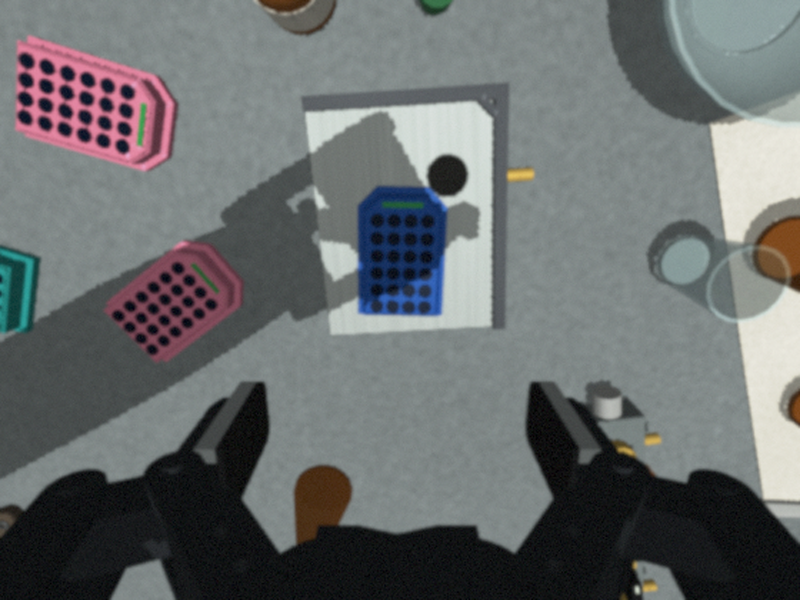

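The wrist view shows the blue plate at (402,250). The dock corners are at (303,97), (508,84), (504,328) and (330,334), and the fence corner block is at (488,105). I'll fit both here.

Run:
```python
from h import *
c=load('w1'); im=c['image'].astype(int); R,G,B=im[...,0],im[...,1],im[...,2]
k=lambda u,v:((u+.5)*.7-.5,(v+.5)*.7-.5)
uv=[k(303,97),k(508,84),k(504,328),k(330,334),k(492,102),k(493,326),k(305,111)]
X=np.array([(-75,95,19),(75,95,19),(75,-95,19),(-75,-95,12),(65,85,12),(65,-95,12),(-75,85,12)])/1e3
r=least_squares(lambda v:(proj(c,place(X,v[0],v[1],0,v[2]))-uv).ravel(),[.56,.228,-.28],loss='soft_l1')
print('dock',r.x,(proj(c,place(X,r.x[0],r.x[1],0,r.x[2]))-uv).round(1).tolist())
print('home',place(np.array([[.03,.033,.012]]),r.x[0],r.x[1],0,r.x[2]))
m=(B>R+30)&(B>G+20); m[:120]=0;m[235:]=0;m[:,:240]=0;m[:,325:]=0
mb=fillmask(m); v,i=fit(c,mb,COL,.012,[.5465,.208,-.36]);print('blue',v,i,mb.sum())
```

```text
dock [ 0.56443375  0.22832484 -0.29194962] [[-1.3, -0.5], [1.0, -0.6], [0.5, 0.8], [-0.1, 1.0], [0.9, -1.2], [-1.3, 0.5], [-0.2, 0.8]]
home [[0.60266234 0.25129384 0.012     ]]
blue [ 0.54935903  0.2061691  -0.36650007] 0.981481910140969 5345
```

Emit:
drive_tool(
  moves=[
    [[0, 0, 0.017], [0, 0.003, 0.05], 0.085],
    [[0, 0, 0], [0, 0, 0.06], 0.085],
    [[0, 0, 0], [0, 0, 0.05], 0.085],
    [[0, 0, 0], [0, 0, 0.03], 0.085],
    [[0, 0, 0], [0, 0, 0.0195], 0.085],
  ],
)

```text
time: 3.15
eef_pos: [0.548, 0.2072, 0.0367]
tcp_rot: [0.824, 0.567, -0.001, -0.001]
contact_force: [0.1, 0.4, -0.6]
opening: 0.996
finger_force: 0.0
```

Emit:
drive_tool(
  moves=[
    [[0, 0, 0], [0, 0, 0], 0.064],
    [[0, 0, 0], [0, 0, 0], 0.064],
    [[0, 0, 0], [0, 0, 0], 0.05],
    [[0, 0, 0], [0, 0, 0], 0.05],
    [[0, 0, 0], [0, 0, 0], 0.05],
  ],
  grip_force=30,
)

```text
time: 3.78
eef_pos: [0.5506, 0.2078, 0.041]
tcp_rot: [0.824, 0.566, 0.002, 0.001]
contact_force: [0.4, -0.0, 7.1]
opening: 0.688
finger_force: 34.3
```

Run:
```python
from h import *
c=snap('wrist','w2'); where()
im=c['image'].astype(int); R,G,B=im[...,0],im[...,1],im[...,2]
cv2.imwrite('pics/w2b.png',cv2.resize(c['image'][:,:,::-1],(800,600),interpolation=cv2.INTER_CUBIC))
```

```text
t 3.83 p [0.5506 0.2078 0.041 ] phi -0.3667 tilt [0.0038 0.0008] F [0.6 0.8 6.1] op 0.0591 ff 34.3 q [0.19 0.35 1.91 0.   0.87 0.56]
```

View pics/w2b.png

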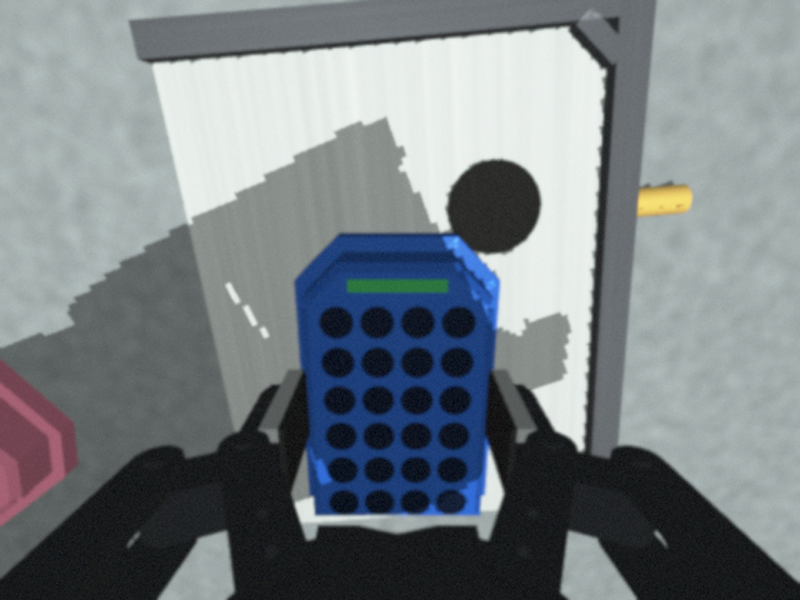

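The grip holds at 59 mm, with the tips resting lightly on the flange. The deck/fence lines run (155,62)–(570,28) for the side fence and (607,70)–(585,450) for the back fence. The plate's chamfer corners are at (297,282), (340,234), (460,234) and (500,280).

Run:
```python
from h import *
c=load('w2'); k=lambda L:[((u+.5)*.7-.5,(v+.5)*.7-.5) for u,v in L]
s=pix(c,k([(155,62),(570,28)]),.012)[:,:2]; b=pix(c,k([(607,70),(585,450)]),.012)[:,:2]
f=pix(c,k([(297,282),(340,234),(460,234),(500,280)]),.020)[:,:2]
ds=s[1]-s[0]; db=b[0]-b[1]; print('headings',np.arctan2(ds[1],ds[0]),np.arctan2(-db[0],db[1]))
F=np.array([(-35,37),(-20,52),(20,52),(35,37)])/1e3
r=least_squares(lambda v:(place(np.c_[F,0*F[:,0]],v[0],v[1],0,v[2])[:,:2]-f).ravel(),[.55,.207,-.36]);print('plate',r.x,r.fun.round(4))
for th in (-.285,-.292,-.3):
    ex=np.array([np.cos(th),np.sin(th)]);ey=np.array([-ex[1],ex[0]])
    gx=(b.mean(0)-r.x[:2])@ex-.035; gy=(s.mean(0)-r.x[:2])@ey-.052
    print(th,'to go dock x,y',gx,gy,'world target',r.x[:2]+gx*ex+gy*ey)
```

```text
headings -0.2942017302898334 -0.2881394500514749
plate [ 0.55107377  0.20734268 -0.36409327] [-0.      0.0007 -0.0007 -0.0004 -0.0001 -0.0004  0.0009  0.    ]
-0.285 to go dock x,y 0.03729562707094976 0.05744851121742397 world target [0.60301703 0.25198787]
-0.292 to go dock x,y 0.03710787946705722 0.057425836237619134 world target [0.60314194 0.25165551]
-0.3 to go dock x,y 0.03688898486614765 0.057393356528442706 world target [0.60327606 0.25127121]
```

Emit:
drive_tool(
  moves=[
    [[0, 0, -0.074], [0, 0, -0.002], 0.05],
    [[0, 0, 0], [0.0125, 0.0087, 0], 0.05],
    [[0, 0, 0], [0.0125, 0.0087, 0], 0.05],
    [[0, 0, 0], [0.0125, 0.0087, 0], 0.05],
    [[0, 0, 0], [0.0125, 0.0087, 0], 0.05],
  ],
)

```text
time: 4.45
eef_pos: [0.5976, 0.2459, 0.0411]
tcp_rot: [0.803, 0.596, -0.0, 0.0]
contact_force: [-3.2, -1.6, 4.0]
opening: 0.691
finger_force: 34.1
```

Emit:
drive_tool(
  moves=[
    [[0, 0, 0], [0.002, 0.002, 0], 0.05],
    [[0, 0, 0], [0.002, 0.002, 0], 0.05],
    [[0, 0, 0], [0, 0, 0], 0.05],
  ],
)

```text
time: 4.82
eef_pos: [0.6016, 0.2481, 0.0411]
tcp_rot: [0.803, 0.596, -0.0, -0.0]
contact_force: [-2.8, -0.4, 3.9]
opening: 0.695
finger_force: 34.1
```

Run:
```python
from h import *
where()
c=snap('wrist','w3'); where()
cv2.imwrite('pics/w3b.png',cv2.resize(c['image'][:,:,::-1],(800,600),interpolation=cv2.INTER_CUBIC))
```

```text
t 4.83 p [0.6016 0.2481 0.0411] phi -0.2929 tilt [-0.0007  0.    ] F [-2.8 -0.4  3.9] op 0.0593 ff 34.1 q [0.24 0.47 1.75 0.   0.92 0.53]
t 4.88 p [0.6016 0.2481 0.0411] phi -0.2929 tilt [-0.0003  0.0002] F [-2.7  0.5  4.1] op 0.0589 ff 34.1 q [0.24 0.47 1.75 0.   0.92 0.53]
```

Emit:
drive_tool(
  moves=[
    [[0, 0, 0], [0.002, 0.001, 0], 0.05],
    [[0, 0, 0], [0.002, 0.001, 0], 0.05],
    [[0, 0, 0], [0.002, 0.001, 0], 0.05],
    [[0, 0, 0], [0, 0, 0], 0.05],
  ],
)

```text
time: 5.38
eef_pos: [0.6024, 0.2496, 0.0413]
tcp_rot: [0.802, 0.597, -0.008, -0.001]
contact_force: [-15.0, -11.3, 17.1]
opening: 0.692
finger_force: 35.3
```

Emit:
drive_tool(
  moves=[
    [[0, 0, 0], [0.002, 0.002, 0], 0.05],
    [[0, 0, 0], [0.002, 0.002, 0], 0.05],
    [[0, 0, 0], [0, 0, 0], 0.05],
  ],
)

```text
time: 5.75
eef_pos: [0.6027, 0.2513, 0.0403]
tcp_rot: [0.802, 0.598, -0.014, -0.003]
contact_force: [-26.2, -14.7, 24.2]
opening: 0.693
finger_force: 37.5
```

Run:
```python
from h import *
where()
c=snap('wrist','w3')
cv2.imwrite('pics/w3b.png',cv2.resize(c['image'][:,:,::-1],(800,600),interpolation=cv2.INTER_CUBIC))
```

```text
t 5.75 p [0.6027 0.2513 0.0403] phi -0.2898 tilt [-0.027  -0.0121] F [-26.2 -14.7  24.2] op 0.0592 ff 37.5 q [ 0.24  0.48  1.73 -0.01  0.96  0.54]
```

View pics/w3b.png

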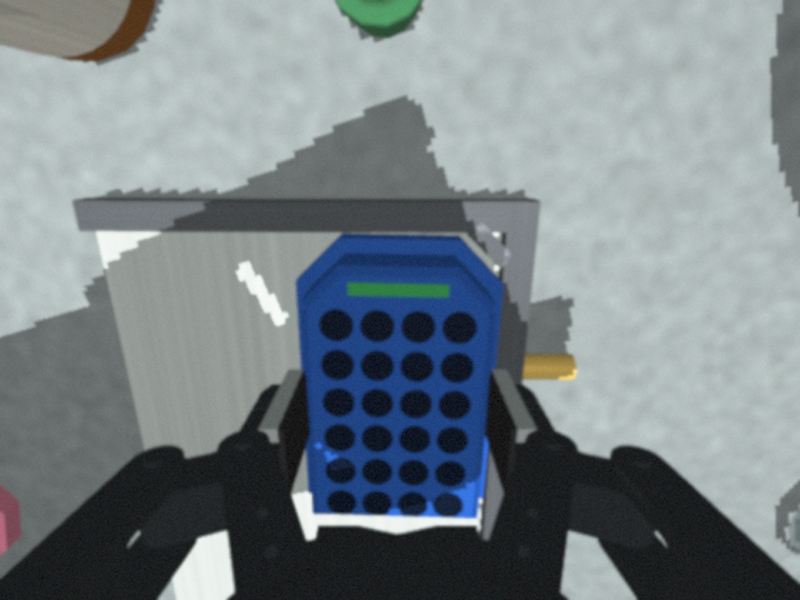

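Emit:
drive_tool(
  moves=[
    [[0, 0, 0], [-0.003, -0.003, -0.004], 0.05],
    [[0, 0, 0], [0, 0, 0], 0.066],
    [[0, 0, 0], [0, 0, 0], 0.085],
    [[0, 0, 0], [0, 0, 0], 0.085],
    [[0, 0, 0], [0, 0, -0.015], 0.085],
  ],
)

```text
time: 6.42
eef_pos: [0.6069, 0.2533, 0.0589]
tcp_rot: [0.803, 0.596, -0.001, -0.0]
contact_force: [0.7, 0.4, -0.5]
opening: 0.994
finger_force: 0.0
```

Emit:
drive_tool(
  moves=[
    [[0, 0, 0], [0, 0, -0.05], 0.085],
    [[0, 0, 0], [-0.03, 0, -0.06], 0.085],
    [[0, 0, 0], [0, 0, 0], 0.085],
  ],
)

```text
time: 6.8
eef_pos: [0.6035, 0.2265, 0.1742]
tcp_rot: [0.803, 0.596, 0.006, 0.003]
contact_force: [0.3, -0.2, -0.7]
opening: 0.996
finger_force: 0.0
```

Run:
```python
from h import *
where()
c=snap('wrist','w4')
im=c['image'][:,:,::-1]
cv2.imwrite('pics/w4b.png',cv2.resize(im[60:270,140:420],(800,600),interpolation=cv2.INTER_CUBIC))
im=im[:,:,::-1].astype(int);R,G,B=im[...,0],im[...,1],im[...,2]
m=(B>R+30)&(B>G+20); m[330:]=0
mb=fillmask(m); v,i=fit(c,mb,COL,.012,[.603,.2515,-.29]);print('blue',v,i,mb.sum())
```

```text
t 6.8 p [0.6035 0.2265 0.1742] phi -0.2943 tilt [0.0141 0.0026] F [ 0.3 -0.2 -0.7] op 0.0851 ff 0.0 q [ 0.2   0.28  1.72 -0.    1.12  0.5 ]
blue [ 0.60293657  0.2505508  -0.29766466] 0.9850401942425041 8728
```

View pics/w4b.png

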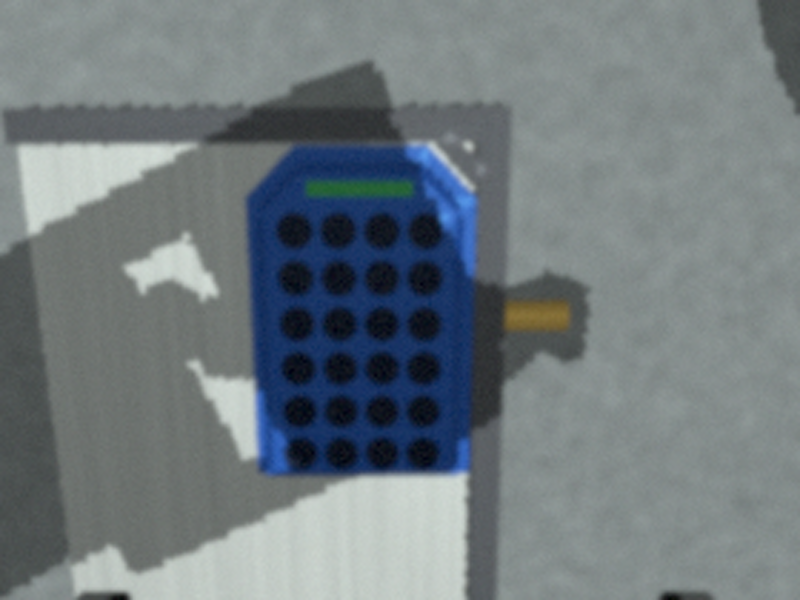

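Run:
```python
from h import *
c=load('w4'); im=c['image']
for u in (250,275,288): print(u,[(v,*im[v,u]) for v in range(106,116)])
for v in (135,170,205): print(v,[(u,*im[v,u]) for u in range(298,312)])
print(-np.array(c['R']).T@c['t'], np.diff(proj(c,[(.6,.25,.02),(.6,.26,.02)]),axis=0))
```

```text
250 [(106, np.uint8(51), np.uint8(53), np.uint8(53)), (107, np.uint8(55), np.uint8(57), np.uint8(59)), (108, np.uint8(56), np.uint8(61), np.uint8(63)), (109, np.uint8(64), np.uint8(68), np.uint8(74)), (110, np.uint8(59), np.uint8(70), np.uint8(90)), (111, np.uint8(49), np.uint8(68), np.uint8(101)), (112, np.uint8(37), np.uint8(62), np.uint8(106)), (113, np.uint8(23), np.uint8(53), np.uint8(103)), (114, np.uint8(24), np.uint8(54), np.uint8(105)), (115, np.uint8(29), np.uint8(53), np.uint8(104))]
275 [(106, np.uint8(54), np.uint8(56), np.uint8(57)), (107, np.uint8(52), np.uint8(53), np.uint8(57)), (108, np.uint8(58), np.uint8(59), np.uint8(61)), (109, np.uint8(71), np.uint8(74), np.uint8(81)), (110, np.uint8(70), np.uint8(79), np.uint8(98)), (111, np.uint8(56), np.uint8(74), np.uint8(105)), (112, np.uint8(34), np.uint8(60), np.uint8(105)), (113, np.uint8(25), np.uint8(54), np.uint8(105)), (114, np.uint8(30), np.uint8(56), np.uint8(103)), (115, np.uint8(29), np.uint8(56), np.uint8(103))]
288 [(106, np.uint8(94), np.uint8(102), np.uint8(105)), (107, np.uint8(99), np.uint8(104), np.uint8(
[... 1885 characters left out ...]
99, np.uint8(25), np.uint8(53), np.uint8(94)), (300, np.uint8(20), np.uint8(45), np.uint8(93)), (301, np.uint8(20), np.uint8(46), np.uint8(97)), (302, np.uint8(26), np.uint8(49), np.uint8(100)), (303, np.uint8(26), np.uint8(48), np.uint8(94)), (304, np.uint8(41), np.uint8(52), np.uint8(80)), (305, np.uint8(40), np.uint8(45), np.uint8(58)), (306, np.uint8(49), np.uint8(49), np.uint8(54)), (307, np.uint8(45), np.uint8(51), np.uint8(53)), (308, np.uint8(48), np.uint8(50), np.uint8(52)), (309, np.uint8(47), np.uint8(48), np.uint8(52)), (310, np.uint8(53), np.uint8(55), np.uint8(57)), (311, np.uint8(53), np.uint8(56), np.uint8(61))]
[0.62385027 0.30094249 0.3004755 ] [[ -3.39646274 -10.55503381]]
```

Emit:
drive_tool(
  moves=[
    [[0, 0, 0], [-0.051, -0.0076, 0.01], 0.0],
    [[0, 0, 0], [0, 0, 0.04], 0.0],
    [[0, 0, 0], [0, 0, 0.04], 0.0],
    [[0, 0, 0], [0, 0, 0.03], 0.0],
    [[0, 0, 0], [0, 0, 0.012], 0.0],
  ],
)

```text
time: 7.48
eef_pos: [0.5751, 0.18, 0.0302]
tcp_rot: [0.803, 0.596, -0.003, -0.002]
contact_force: [-0.4, 0.8, -0.4]
opening: -0.001
finger_force: 0.0
```

Emit:
drive_tool(
  moves=[
    [[0, 0, 0], [0.006, 0, 0], 0.0],
    [[0, 0, 0], [0.005, 0, 0], 0.0],
    [[0, 0, 0], [0.003, 0, 0], 0.0],
    [[0, 0, 0], [0.002, 0, 0], 0.0],
  ],
)

```text
time: 7.98
eef_pos: [0.5829, 0.1952, 0.0351]
tcp_rot: [0.802, 0.597, 0.0, 0.001]
contact_force: [-1.6, -6.7, 4.3]
opening: 0.002
finger_force: 3.5
```

Emit:
drive_tool(
  moves=[
    [[0, 0, 0], [0.003, 0, -0.002], 0.0],
    [[0, 0, 0], [0.003, 0, 0], 0.0],
    [[0, 0, 0], [0, 0, 0], 0.0],
  ],
)

```text
time: 8.35
eef_pos: [0.583, 0.1968, 0.0361]
tcp_rot: [0.802, 0.597, -0.005, 0.002]
contact_force: [-3.8, -14.8, 5.8]
opening: 0.002
finger_force: 7.5
```

Run:
```python
from h import *
where()
```

```text
t 8.35 p [0.583  0.1968 0.0361] phi -0.2901 tilt [-0.0046 -0.0091] F [ -3.8 -14.8   5.8] op 0.0002 ff 7.5 q [ 0.16  0.41  1.84 -0.01  0.89  0.46]
```

Emit:
drive_tool(
  moves=[
    [[0, 0, 0], [-0.01, 0, -0.02], 0.0],
    [[0, 0, 0], [-0.02, 0, -0.05], 0.085],
    [[0, 0, 0], [-0.03, 0, -0.05], 0.085],
    [[0, 0, 0], [-0.05, -0.01, -0.035], 0.085],
    [[0, 0, 0], [-0.055, -0.011, -0.025], 0.085],
  ],
)

```text
time: 8.98
eef_pos: [0.5163, 0.0484, 0.2185]
tcp_rot: [0.802, 0.597, 0.002, 0.001]
contact_force: [0.3, -0.5, -0.6]
opening: 0.846
finger_force: 0.0
```

Emit:
drive_tool(
  moves=[
    [[0, 0, 0], [-0.06, -0.011, 0], 0.085],
    [[0, 0, 0], [-0.06, -0.011, 0], 0.085],
    [[0, 0, 0], [-0.06, -0.011, 0], 0.085],
    [[0, 0, 0.167], [-0.025, -0.005, 0], 0.085],
    [[0, 0, 0.167], [0, 0, 0], 0.085],
  ],
)

```text
time: 9.6
eef_pos: [0.4198, -0.1376, 0.2162]
tcp_rot: [0.893, 0.45, 0.001, 0.0]
contact_force: [-1.0, 0.4, -1.1]
opening: 0.992
finger_force: 0.0
```

Emit:
drive_tool(
  moves=[
    [[0, 0, 0], [0, 0, 0], 0.085],
  ],
)

```text
time: 9.72
eef_pos: [0.4204, -0.1363, 0.216]
tcp_rot: [0.891, 0.455, 0.0, 0.0]
contact_force: [-0.4, -0.8, -0.0]
opening: 0.992
finger_force: 0.0
```

Run:
```python
from h import *
where()
c=snap('wrist','w5')
im=c['image'][:,:,::-1]
cv2.imwrite('pics/w5b.png',cv2.resize(im,(800,600),interpolation=cv2.INTER_CUBIC))
im=im[:,:,::-1].astype(int);R,G,B=im[...,0],im[...,1],im[...,2]
m=(R>110)&(abs(R-B)<50); m[320:]=0
try:
    mb=fillmask(m); print(np.argwhere(mb).min(0),np.argwhere(mb).max(0)); v,i=fit(c,mb,FIL,0,[.423,-.145,-.62]);print('white',v,i,mb.sum())
except Exception as e: print(e)
# top check: plate & bank valves
```

```text
t 9.72 p [ 0.4204 -0.1363  0.216 ] phi -0.6262 tilt [ 0.001 -0.   ] F [-0.4 -0.8 -0. ] op 0.0847 ff 0.0 q [-0.54 -0.22  2.16  0.    1.2   0.08]
[0 0] [320 559]
white [ 0.56418028 -0.08330444 -2.39192193] 0.06848657973846739 133641
```

View pics/w5b.png

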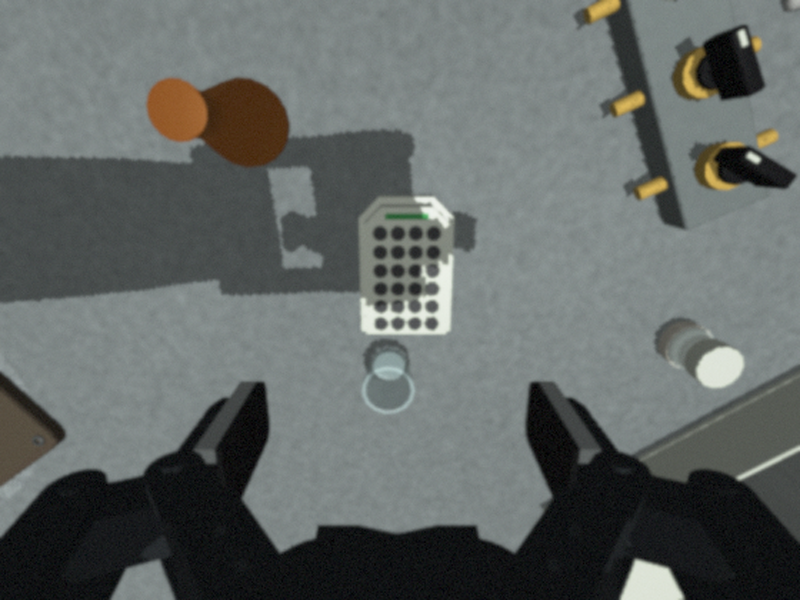

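The filter is at about (405,265) with its bar end up, corners (359,218) to (450,334), and the low beaker is at (388,365), clear of its lower end. I'll fit its pose with GrabCut and measure the valves from the same picture.

Run:
```python
from h import *
c=load('w5'); im=np.ascontiguousarray(c['image'][:,:,::-1])
poly=(np.array([(359,218),(378,197),(437,197),(453,215),(450,334),(361,333)])*.7).astype(np.int32)
P=np.zeros(im.shape[:2],np.uint8); cv2.fillConvexPoly(P,poly,1)
g=np.full_like(P,cv2.GC_BGD); g[cv2.dilate(P,np.ones((9,9)))>0]=cv2.GC_PR_BGD; g[P>0]=cv2.GC_PR_FGD; g[cv2.erode(P,np.ones((9,9)))>0]=cv2.GC_FGD
a,b=np.zeros((1,65)),np.zeros((1,65)); cv2.grabCut(im,g,None,a,b,5,cv2.GC_INIT_WITH_MASK)
m=fillmask((g==1)|(g==3)); print(m.sum(),P.sum())
for nm,mm in(('grab',m),('poly',P)): print(nm,*fit(c,mm,FIL,0,[.423,-.145,-.62]))
k=lambda L:[((u+.5)*.7-.5,(v+.5)*.7-.5) for u,v in L]
bar=pix(c,k([(406,215.5)]),.029)[0]; print('bar mid',bar)
print('beaker base',pix(c,k([(388,362)]),0)[0])
```

```text
6090 6186
grab [ 0.42352415 -0.14596772 -0.62409961] 0.9832482124616956
poly [ 0.42309728 -0.14421161 -0.62837703] 0.9791155411478373
bar mid [ 0.44693095 -0.11079541  0.029     ]
beaker base [ 0.36195098 -0.2045746   0.        ]
```

Emit:
drive_tool(
  moves=[
    [[0, 0, 0], [-0.0052, 0.0076, 0.04], 0.085],
    [[0, 0, 0], [0, 0, 0.055], 0.085],
    [[0, 0, 0], [0, 0, 0.045], 0.085],
    [[0, 0, 0], [0, 0, 0.028], 0.085],
    [[0, 0, 0], [0, 0, 0.009], 0.085],
  ],
)

```text
time: 10.4
eef_pos: [0.4226, -0.1435, 0.0369]
tcp_rot: [0.89, 0.456, -0.001, -0.002]
contact_force: [-0.5, -1.4, -0.2]
opening: 0.992
finger_force: 0.0
```

Emit:
drive_tool(
  moves=[
    [[0, 0, 0], [0, 0, 0], 0.07],
    [[0, 0, 0], [0, 0, 0], 0.066],
    [[0, 0, 0], [0, 0, 0], 0.05],
    [[0, 0, 0], [0, 0, 0], 0.05],
  ],
  grip_force=40,
)

```text
time: 10.9
eef_pos: [0.4262, -0.1462, 0.043]
tcp_rot: [0.891, 0.455, 0.001, 0.002]
contact_force: [-2.8, 1.1, 15.0]
opening: 0.588
finger_force: 8.0
```

Run:
```python
from h import *
where()
```

```text
t 10.9 p [ 0.4262 -0.1462  0.043 ] phi -0.6265 tilt [ 0.0039 -0.0023] F [-2.8  1.1 15. ] op 0.0502 ff 8.0 q [-0.56  0.08  2.25  0.    0.81  0.07]
```

Run:
```python
from h import *
c=snap('wrist','w6'); s=snap('scene','s6')
a=cv2.resize(c['image'][200:400,160:400,::-1],(720,600),interpolation=cv2.INTER_CUBIC)
p=proj(s,[(.4262,-.1462,.04)])[0].astype(int);print(p)
b=cv2.resize(s['image'][p[1]-45:p[1]+30,p[0]-50:p[0]+50,::-1],(800,600),interpolation=cv2.INTER_CUBIC)
cv2.imwrite('pics/m6.png',np.hstack([cv2.resize(a,(400,334)),cv2.resize(b,(400,300),interpolation=cv2.INTER_AREA)[:,:].copy() if 0 else cv2.copyMakeBorder(cv2.resize(b,(400,300)),0,34,0,0,cv2.BORDER_CONSTANT)]))
```

```text
[200 230]
```

View pics/m6.png

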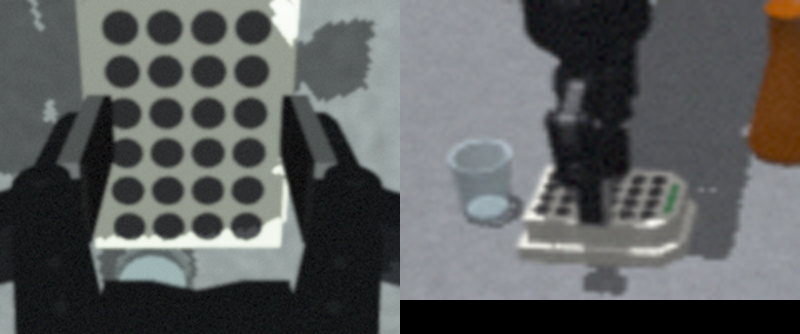

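The fingertips slipped onto the filter's top: at 60 mm they reach only about 14 mm ahead of the TCP, so the grip was too high. I'll rise, open, re-measure and grip lower.

Emit:
drive_tool(
  moves=[
    [[0, 0, 0], [0, 0, -0.02], 0.05],
    [[0, 0, 0], [0, 0, -0.02], 0.085],
    [[0, 0, 0], [-0.01, 0, -0.05], 0.085],
    [[0, 0, 0], [0, 0, 0], 0.085],
  ],
)

```text
time: 11.5
eef_pos: [0.4208, -0.1551, 0.1343]
tcp_rot: [0.891, 0.455, 0.003, 0.005]
contact_force: [0.5, -0.3, -0.5]
opening: 0.998
finger_force: 0.0
```

Run:
```python
from h import *
where()
c=snap('wrist','w7'); im=np.ascontiguousarray(c['image'][:,:,::-1])
P=np.zeros(im.shape[:2],np.uint8)
for M in FIL: cv2.fillConvexPoly(P,cv2.convexHull(proj(c,place(M,.4245,-.1455,0,-.625)).astype(np.int32)),1)
g=np.full_like(P,cv2.GC_BGD); g[cv2.dilate(P,np.ones((25,25)))>0]=cv2.GC_PR_BGD; g[P>0]=cv2.GC_PR_FGD; g[cv2.erode(P,np.ones((25,25)))>0]=cv2.GC_FGD
a,b=np.zeros((1,65)),np.zeros((1,65)); cv2.grabCut(im,g,None,a,b,5,cv2.GC_INIT_WITH_MASK)
m=fillmask((g==1)|(g==3)); print(m.sum(),P.sum(),np.argwhere(m).max(0))
v,i=fit(c,m,FIL,0,[.4245,-.1455,-.625]);print(v,i)
togo([v[0],v[1],.027],v[2])
im[cv2.morphologyEx(m,cv2.MORPH_GRADIENT,np.ones((2,2)))>0]=(0,0,255)
cv2.imwrite('pics/w7b.png',im)
```

```text
t 11.5 p [ 0.4208 -0.1551  0.1343] phi -0.6271 tilt [ 0.0102 -0.0067] F [ 0.5 -0.3 -0.5] op 0.0852 ff 0.0 q [-0.58 -0.1   2.22 -0.    1.01  0.05]
10716 10684 [256 317]
[ 0.42417037 -0.14577848 -0.62544487] 0.9809394066415165
t 11.55 p [ 0.4194 -0.1541  0.1319] phi -0.6272 tilt [ 0.0062 -0.004 ] F [0.6 0.1 0.2] op 0.0848 ff 0.0 q [-0.58 -0.1   2.22  0.    1.01  0.05]
shift tool [ 0.0095 -0.0018  0.1049] turn z -0.0018
```

View pics/w7b.png

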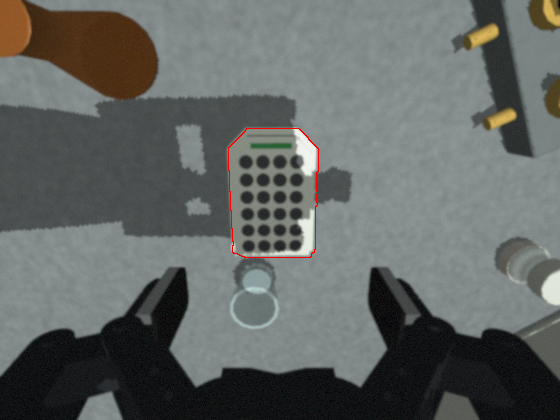

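Emit:
drive_tool(
  moves=[
    [[0, 0, 0], [0.0095, -0.001, 0.04], 0.085],
    [[0, 0, 0], [0, 0, 0.035], 0.085],
    [[0, 0, 0], [0, 0, 0.02], 0.085],
    [[0, 0, 0], [0, 0, 0.008], 0.085],
    [[0, 0, 0], [0, 0, 0], 0.085],
  ],
)

```text
time: 12.18
eef_pos: [0.4221, -0.1443, 0.0252]
tcp_rot: [0.891, 0.455, -0.0, -0.001]
contact_force: [1.0, -0.3, 0.9]
opening: 0.996
finger_force: 0.0
```

Run:
```python
from h import *
togo([.4242,-.1458,.027],-.6254)
```

```text
t 12.18 p [ 0.4221 -0.1443  0.0252] phi -0.6269 tilt [-0.0013  0.0008] F [ 1.  -0.3  0.9] op 0.085 ff 0.0 q [-0.56  0.11  2.26  0.    0.78  0.07]
shift tool [-0.      0.0026 -0.0018] turn z -0.0015
```

Emit:
drive_tool(
  moves=[
    [[0, 0, 0], [0, 0.0026, -0.002], 0.072],
    [[0, 0, 0], [0, 0, 0], 0.066],
    [[0, 0, 0], [0, 0, 0], 0.055],
    [[0, 0, 0], [0, 0, 0], 0.055],
    [[0, 0, 0], [0, 0, 0], 0.055],
  ],
  grip_force=40,
)

```text
time: 12.8
eef_pos: [0.4255, -0.1466, 0.029]
tcp_rot: [0.891, 0.455, 0.0, 0.001]
contact_force: [-1.5, 0.1, 6.0]
opening: 0.689
finger_force: 43.9
```

Run:
```python
from h import *
where()
```

```text
t 12.8 p [ 0.4255 -0.1466  0.029 ] phi -0.6269 tilt [ 0.0017 -0.0011] F [-1.5  0.1  6. ] op 0.0588 ff 43.9 q [-0.56  0.11  2.25 -0.    0.78  0.07]
```

Emit:
drive_tool(
  moves=[
    [[0, 0, 0], [0, 0, -0.02], 0.055],
    [[0, 0, 0], [0, 0, -0.04], 0.055],
    [[0, 0, 0], [0, 0, -0.05], 0.055],
    [[0, 0, 0], [0, 0, -0.04], 0.055],
    [[0, 0, -0.17], [0, 0, -0.02], 0.055],
  ],
)

```text
time: 13.42
eef_pos: [0.4253, -0.1465, 0.2003]
tcp_rot: [0.848, 0.531, 0.001, 0.002]
contact_force: [0.1, -0.8, -1.0]
opening: 0.691
finger_force: 43.7
```

Emit:
drive_tool(
  moves=[
    [[0, 0, -0.165], [0, 0, 0], 0.055],
    [[0, 0, 0], [0.025, 0.003, 0], 0.055],
    [[0, 0, 0], [0.048, 0.006, 0], 0.055],
    [[0, 0, 0], [0.053, 0.007, 0], 0.055],
    [[0, 0, 0], [0.053, 0.007, 0], 0.055],
  ],
)

```text
time: 14.05
eef_pos: [0.4983, 0.0202, 0.1974]
tcp_rot: [0.803, 0.597, -0.0, 0.0]
contact_force: [0.1, -0.0, -1.1]
opening: 0.69
finger_force: 43.7
```

Emit:
drive_tool(
  moves=[
    [[0, 0, 0], [0.053, 0.007, 0], 0.055],
    [[0, 0, 0], [0.053, 0.007, 0], 0.055],
    [[0, 0, 0], [0.053, 0.007, 0], 0.055],
    [[0, 0, 0], [0.045, 0.006, 0], 0.055],
    [[0, 0, 0], [0.025, 0.003, 0], 0.055],
  ],
)

```text
time: 14.68
eef_pos: [0.5929, 0.2315, 0.1969]
tcp_rot: [0.802, 0.597, -0.0, -0.0]
contact_force: [-0.6, 0.4, -0.4]
opening: 0.692
finger_force: 43.7
```

Emit:
drive_tool(
  moves=[
    [[0, 0, 0], [0.01, 0.001, 0], 0.055],
    [[0, 0, 0], [0, 0, 0], 0.055],
    [[0, 0, 0], [0, 0, 0], 0.055],
  ],
)

```text
time: 15.05
eef_pos: [0.5963, 0.2376, 0.1975]
tcp_rot: [0.803, 0.596, -0.0, -0.0]
contact_force: [-0.0, 0.5, -0.5]
opening: 0.688
finger_force: 43.7
```

Run:
```python
from h import *
c=snap('wrist','w8'); s,Rm=where(); p=s['eef_pos']
im=np.ascontiguousarray(c['image'][:,:,::-1]); h=im.shape[0]
z=p[2]-.029
P=np.zeros(im.shape[:2],np.uint8)
for M in FIL: cv2.fillConvexPoly(P,cv2.convexHull(proj(c,place(M,p[0],p[1],z,-.292)).astype(np.int32)),1)
# bar: green
hsv=cv2.cvtColor(im,cv2.COLOR_BGR2HSV); I=im.astype(int)
g=((I[...,1]>I[...,0]+25)&(I[...,1]>I[...,2]+25)).astype(np.uint8); g&=cv2.dilate(P,np.ones((15,15)))
ys,xs=np.where(g); print('green',g.sum(),xs.mean(),ys.mean(),xs.min(),xs.max(),'expected',proj(c,place(np.array([[0,.0405,.029]]),p[0],p[1],z,-.292)))
b=pix(c,[(xs.mean(),ys.mean())],z+.029)[0]; R2=np.array([np.sin(.292),np.cos(.292)])
print('centre by bar - tcp, tool xy',Rm.T@(b-R2[0]*.0405*np.array([1,0,0])-R2[1]*.0405*np.array([0,1,0])-np.array([p[0],p[1],z+.029])))
# same test on blue at w2
c=load('w2'); I=c['image'].astype(int); g=(I[...,1]>I[...,0]+25)&(I[...,1]>I[...,2]+25); g[:180]=0; g[:, :220]=0; g[220:]=0; g[:,330:]=0
ys,xs=np.where(g); b=pix(c,[(xs.mean(),ys.mean())],.038)[0]; print('blue bar w2',g.sum(),b, b[:2]-.0405*np.array([np.sin(.365),np.cos(.365)]))
c=load('w3'); I=c['image'].astype(int); g=(I[...,1]>I[...,0]+25)&(I[...,1]>I[...,2]+25); g[:180]=0; g[:, :220]=0; g[220:]=0; g[:,330:]=0
ys,xs=np.where(g); b=pix(c,[(xs.mean(),ys.mean())],.038)[0]; print('blue bar w3',g.sum(),b, b[:2]-.0405*np.array([np.sin(.291),np.cos(.291)]))
c=load('w4'); I=c['image'].astype(int); g=(I[...,1]>I[...,0]+25)&(I[...,1]>I[...,2]+25); g[:100]=0; g[:, :230]=0; g[140:]=0; g[:,300:]=0
ys,xs=np.where(g); b=pix(c,[(xs.mean(),ys.mean())],.038)[0]; print('blue bar w4',g.sum(),b, b[:2]-.0405*np.array([np.sin(.291),np.cos(.291)]))
```

```text
t 15.1 p [0.5964 0.2376 0.1977] phi -0.2931 tilt [-0.0004 -0.0003] F [-0.4  0.6 -0.9] op 0.0589 ff 43.7 q [ 0.22  0.26  1.71 -0.    1.18  0.51]
green 643 277.77604976671853 198.99066874027994 242 313 expected [[278.91739767 200.73365692]]
centre by bar - tcp, tool xy [ 7.57552411e-04 -4.74964130e-04 -1.96867772e-07]
blue bar w2 550 [0.56466545 0.2452404  0.038     ] [0.550209   0.20740838]
blue bar w3 553 [0.6137623  0.28884211 0.038     ] [0.60214243 0.25004483]
blue bar w4 141 [0.61385829 0.29017427 0.038     ] [0.60223843 0.25137699]
```

Emit:
drive_tool(
  moves=[
    [[0, 0, 0], [0.0138, 0.0021, 0.03], 0.055],
    [[0, 0, 0], [0, 0, 0.045], 0.055],
    [[0, 0, 0], [0, 0, 0.03], 0.055],
    [[0, 0, 0], [0, 0, 0.016], 0.055],
    [[0, 0, 0], [0, 0, 0], 0.055],
  ],
)

```text
time: 15.72
eef_pos: [0.602, 0.2506, 0.0758]
tcp_rot: [0.803, 0.596, -0.001, -0.0]
contact_force: [0.1, 0.6, -1.1]
opening: 0.688
finger_force: 43.7
```

Run:
```python
from h import *
togo([.6024,.2502,.067],-.292)
```

```text
t 15.72 p [0.602  0.2506 0.0758] phi -0.2927 tilt [-0.0021 -0.0006] F [ 0.1  0.6 -1.1] op 0.0588 ff 43.7 q [ 0.24  0.42  1.74 -0.    0.98  0.53]
shift tool [-0.0003  0.0005  0.0088] turn z -0.0007
```

Emit:
drive_tool(
  moves=[
    [[0, 0, 0], [0, 0, 0.006], 0.055],
    [[0, 0, 0], [0, 0, 0.003], 0.055],
    [[0, 0, 0], [0, 0, 0.003], 0.055],
    [[0, 0, 0], [0, 0, 0], 0.055],
  ],
)

```text
time: 16.23
eef_pos: [0.6025, 0.2513, 0.0647]
tcp_rot: [0.802, 0.597, -0.0, -0.0]
contact_force: [-0.3, -0.1, -1.2]
opening: 0.693
finger_force: 43.7
```

Run:
```python
from h import *
where()
```

```text
t 16.23 p [0.6025 0.2513 0.0647] phi -0.2919 tilt [-0.0001 -0.    ] F [-0.3 -0.1 -1.2] op 0.0591 ff 43.7 q [0.24 0.44 1.74 0.   0.96 0.53]
```

Emit:
drive_tool(
  moves=[
    [[0, 0, 0], [0, 0, 0.002], 0.055],
    [[0, 0, 0], [0, 0, 0.002], 0.055],
    [[0, 0, 0], [0, 0, 0.001], 0.055],
    [[0, 0, 0], [0, 0, 0], 0.055],
  ],
)

```text
time: 16.73
eef_pos: [0.6026, 0.2513, 0.0601]
tcp_rot: [0.802, 0.597, -0.0, -0.0]
contact_force: [-1.7, 0.4, 1.7]
opening: 0.69
finger_force: 44.0
```

Run:
```python
from h import *
where()
```

```text
t 16.73 p [0.6026 0.2513 0.0601] phi -0.2919 tilt [-0.0001 -0.0001] F [-1.7  0.4  1.7] op 0.0589 ff 44.0 q [ 0.24  0.44  1.74 -0.    0.95  0.53]
```

Emit:
drive_tool(
  moves=[
    [[0, 0, 0], [0, 0, 0.002], 0.055],
    [[0, 0, 0], [0, 0, 0.002], 0.055],
    [[0, 0, 0], [0, 0, 0], 0.055],
  ],
)

```text
time: 17.1
eef_pos: [0.6028, 0.2513, 0.06]
tcp_rot: [0.802, 0.597, -0.001, -0.0]
contact_force: [-10.3, -2.9, 18.0]
opening: 0.691
finger_force: 45.9
```

Run:
```python
from h import *
where()
```

```text
t 17.1 p [0.6028 0.2513 0.06  ] phi -0.2916 tilt [-0.0016 -0.001 ] F [-10.3  -2.9  18. ] op 0.059 ff 45.9 q [ 0.24  0.44  1.74 -0.    0.96  0.53]
```

Emit:
drive_tool(
  moves=[
    [[0, 0, 0], [0, 0, -0.003], 0.055],
    [[0, 0, 0], [0, 0, 0], 0.064],
    [[0, 0, 0], [0, 0, 0], 0.075],
    [[0, 0, 0], [0, 0, 0], 0.085],
    [[0, 0, 0], [0, 0, -0.01], 0.085],
  ],
)

```text
time: 17.73
eef_pos: [0.6017, 0.251, 0.0676]
tcp_rot: [0.802, 0.597, -0.001, -0.001]
contact_force: [-0.1, 0.3, 0.2]
opening: 0.993
finger_force: 0.0
```

Emit:
drive_tool(
  moves=[
    [[0, 0, 0], [0, 0, -0.04], 0.085],
    [[0, 0, 0], [0, 0, -0.05], 0.085],
    [[0, 0, 0], [-0.03, 0, -0.05], 0.085],
    [[0, 0, 0], [0, 0, 0], 0.085],
    [[0, 0, 0], [0, 0, 0], 0.085],
  ],
)

```text
time: 18.35
eef_pos: [0.5939, 0.2225, 0.209]
tcp_rot: [0.803, 0.597, 0.0, 0.0]
contact_force: [-0.5, -0.2, 0.5]
opening: 0.997
finger_force: 0.0
```

```bash
cat >> h.py <<'E'
def grab(c,M,v,z,dil=21):
    im=np.ascontiguousarray(c['image'][:,:,::-1]); P=np.zeros(im.shape[:2],np.uint8)
    for m in M: cv2.fillConvexPoly(P,cv2.convexHull(proj(c,place(m,v[0],v[1],z,v[2])).astype(np.int32)),1)
    k=np.ones((dil,dil)); g=np.full_like(P,0); g[cv2.dilate(P,k)>0]=2; g[P>0]=3; g[cv2.erode(P,k)>0]=1
    a,b=np.zeros((1,65)),np.zeros((1,65)); cv2.grabCut(im,g,None,a,b,5,cv2.GC_INIT_WITH_MASK)
    return fillmask((g==1)|(g==3))
E
python3 - <<'E'
from h import *
where()
c=snap('wrist','w9'); t=snap('top','t9')
for n,cc in(('wrist',c),('top',t)):
    m=grab(cc,FIL,(.602,.251,-.292),.031,21 if n=='wrist' else 9); 
    for z in (.031,.038): print(n,z,*fit(cc,m,FIL,z,[.602,.251,-.292]))
# orange valve in wrist and top
for n,cc in(('wrist',c),('top',t),('scene',load('s6'))):
    I=cc['image'].astype(int); R,G,B=I[...,0],I[...,1],I[...,2]
    ctr=proj(cc,[(.66,-.027,.06)])[0]; print(n,'valve px',ctr)
    o=(R>G+60)&(R>B+90)&(R>150); yy,xx=np.where(o); k=np.hypot(xx-ctr[0],yy-ctr[1])<30
    if k.sum(): print(k.sum(),xx[k].min(),xx[k].max(),yy[k].min(),yy[k].max(), np.c_[xx[k],yy[k]].mean(0))
E
```

```text
t 18.35 p [0.5939 0.2225 0.209 ] phi -0.2924 tilt [0.0004 0.0002] F [-0.5 -0.2  0.5] op 0.0852 ff 0.0 q [0.2  0.23 1.72 0.   1.19 0.49]
wrist 0.031 [ 0.60395718  0.25128857 -0.290721  ] 0.9771003132469306
wrist 0.038 [ 0.60406444  0.25188986 -0.28462487] 0.9697136046805591
top 0.031 [ 0.59467158  0.24477542 -0.17297298] 0.868982733513626
top 0.038 [ 0.59232792  0.24375355 -0.16910081] 0.863842600230985
wrist valve px [399.3862195  385.72780346]
top valve px [301.89507776 133.23749507]
93 296 306 121 135 [301.55913978 128.88172043]
scene valve px [291.18596791 258.90021245]
67 289 298 252 267 [292.80597015 259.6119403 ]
```

Emit:
drive_tool(
  moves=[
    [[0, 0, 0], [-0.04, 0.025, -0.01], 0.085],
    [[0, 0, 0], [-0.048, 0.029, 0], 0.085],
    [[0, 0, 0], [-0.048, 0.029, 0], 0.085],
    [[0, 0, 0], [-0.048, 0.029, 0], 0.085],
    [[0, 0, 0], [-0.036, 0.023, 0], 0.085],
  ],
)

```text
time: 19.08
eef_pos: [0.6596, -0.0287, 0.2163]
tcp_rot: [0.803, 0.596, -0.001, -0.001]
contact_force: [-1.1, 0.5, 0.8]
opening: 0.996
finger_force: 0.0
```

Emit:
drive_tool(
  moves=[
    [[0, 0, 0], [0, 0, 0], 0.085],
    [[0, 0, 0], [0, 0, 0], 0.085],
  ],
)

```text
time: 19.32
eef_pos: [0.6593, -0.0263, 0.2169]
tcp_rot: [0.802, 0.597, -0.001, -0.001]
contact_force: [0.9, 0.0, 0.4]
opening: 0.996
finger_force: 0.0
```

```bash
cat > valve.py <<'E'
from h import *
def bx(l,w,z0,z1): return np.array([(a*l/2,b*w/2,z) for a in(-1,1) for b in(-1,1) for z in(z0,z1)])
BAR=[bx(.036,.010,.050,.074)]
def omask(c,near=(.66,-.027,.06),rad=70):
    I=c['image'].astype(int); R,G,B=I[...,0],I[...,1],I[...,2]
    h=cv2.cvtColor(c['image'],cv2.COLOR_RGB2HSV); 
    o=((h[...,0]>=4)&(h[...,0]<=16)&(h[...,1]>150)&(h[...,2]>90)).astype(np.uint8)
    p=proj(c,[near])[0]; y,x=np.mgrid[:o.shape[0],:o.shape[1]]; o[np.hypot(x-p[0],y-p[1])>rad]=0
    return fillmask(o)
def bar(c,rad=70):
    m=omask(c,rad=rad); best=None
    for th in np.arange(0,np.pi,.3):
        v,i=fit(c,m,BAR,0,[.66,-.027,th])
        if best is None or i>best[1]: best=(v,i)
    return best,m.sum()
E
python3 - <<'E'
from valve import *
where(); c=snap('wrist','w10'); print(bar(c)); print('top',bar(load('t9'),20)); print('scene',bar(load('s6'),25))
I=c['image']; p=proj(c,[(.66,-.027,.062)])[0].astype(int); print(p)
h=cv2.cvtColor(I,cv2.COLOR_RGB2HSV)
# coarse text map: o orange, y brass, k black, w white mark
for v in range(p[1]-50,p[1]+50,4): print(''.join('O' if 4<=h[v,u,0]<=16 and h[v,u,1]>150 and h[v,u,2]>90 else 'y' if 17<=h[v,u,0]<=30 and h[v,u,1]>120 else 'k' if h[v,u,2]<45 else 'W' if h[v,u,2]>190 else '.' for u in range(p[0]-60,p[0]+80,2)))
E
```

```text
t 19.32 p [ 0.6593 -0.0263  0.2169] phi -0.2919 tilt [-0.0031  0.0011] F [0.9 0.  0.4] op 0.0851 ff 0.0 q [-0.19  0.28  1.64  0.    1.22  0.1 ]
((array([ 0.66825161, -0.02822053, -0.24950075]), np.float64(0.7244676576938529)), np.uint64(633))
top ((array([ 0.66518197, -0.02967283, -0.07089693]), np.float64(0.5971731448763251)), np.uint64(98))
scene ((array([ 0.67753454, -0.03040953,  2.74754657]), np.float64(0.7388300322432059)), np.uint64(112))
[279 195]
......................................................................
......................................................................
......................................................................
......................................................................
......................................................................
......................................................................
......................................................................
.................................yyy..................................
.............................yyyyyyyyyy.........yyyyyyyy..............
.
[... 434 characters left out ...]
.............................................................
......................................................................
......................................................................
......................................................................
......................................................................
......................................................................
..................................yyyy............yyyyyyy.............
................................yyyyyyyyyy........yyyyyyy.............
................yyyyyyy........yyykkkyyyyyy...........................
................yyyyy.........yyykkkkkkk.yy...........................
```

Run:
```python
from valve import *
c=load('w10'); I=c['image'].astype(int); p=[279,195]
h=cv2.cvtColor(c['image'],cv2.COLOR_RGB2HSV)
for v in range(p[1]-24,p[1]+14,1):
    s=''
    for u in range(p[0]-14,p[0]+36):
        H,S,V=map(int,h[v,u]); 
        s+= 'WM'[V<170] if S<90 and V>130 else ('.' if S<90 else ('k' if V<60 else ('y' if 17<=H<=32 else (str(min(9,V*10//256)) if H<17 else '?'))))
    print(v,s)
for X in [(.66,-.027,.074)]: print(proj(c,[X]))
# brass foot ring: fit circle centre
```

```text
171 ..................................................
172 ..................................................
173 .................yyyyyyyyyy.......................
174 ...............yyyyyyyyyyyyyy.....................
175 ..............yyyyyyyyyyyyyyyyy...................
176 ............yyyyyyyyyyyyyyyyyyyy..................
177 ............yyyyyyyyyyyyyyyyyyyyy................y
178 ...........yyyyyyyyyyyyyyyyyyyyyyy...............y
179 ..........yyyyyyyyyyyyyyyyyyyyyyyyy..............y
180 .........yyyyyyyyyy4444444yyyyyyyyy.............yy
181 .........yyyyyyyy44444544444yyyyyyy.............yy
182 ........yyyyyyyy44555555554544yyyyyy.............y
183 ........yyyyyyy4455555555555544yyyyy.........M...y
184 ........yyyyy4445555555555555544yyyyy.......MMMM.M
185 ........yyyyy4455555555555555544yyyyy......MMMMM..
186 .......yyyyy44444444444444444444y4yy333......MMM..
187 .....3333y3334444434344434443333333333333.....MMM.
188 ....3333333333333333333333333333333333333......M..
189 ....33333333333333333333333333333333333333.....M..
190 ...333333333333333333333333333333333333333.....M..

[... 319 characters left out ...]
554....MM.
197 ...444.M......555555555555555555555555555543...MM.
198 ...44.........55555555555555555555555555554.....M.
199 ...44.........55555555555555555555555555554.....M.
200 ...3445555544555555555555555555555555555544.....MM
201 ...4444544444454445445445555555544444444444....MMM
202 ....34444444444444444444444444444444444......MMMMM
203 ......33333333.3.........................MMMMMMMMM
204 ......................................MMMMMMMMMMMM
205 ..................................MMMMMMMMMMMMMMMM
206 ...............................MMMMMMMMMMMMMMMMMM.
207 ...........................MMMMMMMMMMMMMMMMMMMMMMM
208 ........................MMMMMMMMMMMMMMMMMMMMMMMMMM
[[279.63294197 198.84741518]]
```

The orange bar's top face spans columns 268–307 and rows 192–202, with its white mark at the left end. I'll compute its axis and heading.

Run:
```python
from valve import *
c=load('w10')
print(pix(c,[(287.5,197),(268,202.3),(307,201.6),(268,191.8),(307,191)],.074))
P=pix(c,[(268,202.3),(307,201.6)],.074); d=P[1]-P[0]; print(np.hypot(*d[:2]),np.arctan2(d[1],d[0]))
# foot circle: left 8 wide at rows 180-186: leftmost col 265+7=272, rightmost 265+36.5
print('foot?',[pix(c,[(287,187)],z)[0] for z in(.03,.04,.05)])
# wrench/top estimates of valve feet with top cam: brass mask centroid per valve
```

```text
[[ 0.66718332 -0.02737936  0.074     ]
 [ 0.64912572 -0.02707847  0.074     ]
 [ 0.68264911 -0.03649592  0.074     ]
 [ 0.65201866 -0.01782196  0.074     ]
 [ 0.68520418 -0.02706104  0.074     ]]
0.03482105480554387 -0.2738633958397169
foot? [array([ 0.66729917, -0.02942531,  0.03      ]), array([ 0.66775853, -0.02693731,  0.04      ]), array([ 0.6682179 , -0.02444931,  0.05      ])]
```

Emit:
drive_tool(
  moves=[
    [[0, 0, 0], [0.0012, 0.0079, 0.02], 0.026],
    [[0, 0, -0.177], [0, 0, 0], 0.026],
    [[0, 0, -0.177], [0, 0, 0], 0.026],
    [[0, 0, -0.177], [0, 0, 0], 0.026],
    [[0, 0, -0.177], [0, 0, 0], 0.026],
  ],
)

```text
time: 20.0
eef_pos: [0.6675, -0.0268, 0.1968]
tcp_rot: [0.543, 0.84, -0.0, -0.001]
contact_force: [-0.2, 0.8, 0.4]
opening: 0.31
finger_force: 0.0
```

Emit:
drive_tool(
  moves=[
    [[0, 0, -0.177], [0, 0, 0], 0.026],
    [[0, 0, -0.177], [0, 0, 0], 0.026],
    [[0, 0, -0.177], [0, 0, 0], 0.026],
    [[0, 0, -0.177], [0, 0, 0.02], 0.026],
    [[0, 0, -0.177], [0, 0, 0.02], 0.026],
  ],
)

```text
time: 20.62
eef_pos: [0.6677, -0.0268, 0.1568]
tcp_rot: [0.131, 0.991, 0.0, -0.0]
contact_force: [0.5, 0.2, -0.0]
opening: 0.301
finger_force: 0.0
```

Emit:
drive_tool(
  moves=[
    [[0, 0, 0], [0, 0, 0.02], 0.026],
    [[0, 0, 0], [0, 0, 0], 0.026],
  ],
)

```text
time: 20.88
eef_pos: [0.6661, -0.0272, 0.1351]
tcp_rot: [0.135, 0.991, 0.0, -0.003]
contact_force: [-0.6, -0.3, 0.4]
opening: 0.302
finger_force: 0.0
```

Run:
```python
from valve import *
s,_=where(); c=snap('wrist','w11'); togo([.6672,-.0274,.068],1.301)
I=c['image']; h=cv2.cvtColor(I,cv2.COLOR_RGB2HSV); p=proj(c,[(.6672,-.0274,.074)])[0].astype(int); print(p)
for v in range(p[1]-40,p[1]+30,2):
    s=''
    for u in range(p[0]-50,p[0]+50):
        H,S,V=map(int,h[v,u]); 
        s+= 'WM'[V<170] if S<90 and V>130 else ('.' if S<90 and V>40 else ('k' if V<60 else ('y' if 17<=H<=32 else (str(min(9,V*10//256)) if H<17 else '?'))))
    print(v,s)
```

```text
t 20.88 p [ 0.6661 -0.0272  0.1351] phi 1.2993 tilt [-0.0058  0.0011] F [-0.6 -0.3  0.4] op 0.0258 ff 0.0 q [-0.19  0.38  1.68 -0.    1.09 -1.49]
t 20.93 p [ 0.6671 -0.0275  0.137 ] phi 1.2996 tilt [-0.0028  0.0006] F [ 0.2 -0.3  0.2] op 0.0256 ff 0.0 q [-0.19  0.38  1.68  0.    1.09 -1.49]
shift tool [-0.0002  0.0001  0.069 ] turn z -0.0014
[280 238]
198 ....................................................................................................
200 ...........................................yyyyyyyyyyyyy............................................
202 .......................................yyyyyy3y33y3333yyyyyy........................................
204 ....................................yyyyyyy434444444444yyyyyyy......................................
206 ..................................yyyyyyyy44444444444444yyyyyyyy................................MMMM
208 .................................yyyyyyyyy444444444444444yyyyyyyy..............................MMMMM
210 ................................yyyyyyyyyy444444444444444yyyyyyyyyy...............................MM
212 .......
[... 2228 characters left out ...]
MMMMMMMMMMMM555666666666555yMMMMMMMMMMMMMMMM...............MMMMMMMMMMM
256 MMMMMMM............kk..MMMMMMMMMMMMMMMMMMM555666666665555yMMMMMMMMMMMMMMMM..kk............MMMMMMMMMM
258 MMMMMMM...........kkk..MMMMMMMMMMMMMMMMMMM555666666666555yMMMMMMMMMMMMMMMM..kkk...........MMMMMMMMMM
260 MMMMMM............kkk..MMMMMMMMMMMMMMMMMMMM55566666665655yMMMMMMMMMMMMMMM...kkk............MMMMMMMMM
262 MMMMM............kkkk..MMMMMMMMMMMMMMMMMMMMMM555666666yyyMMMMMMMMMMMMMMMM...kkk............MMMMMMMMM
264 .................kkkk..MMMMMMMMMMMMMMMMMMMMMMMMMMMMWWWWWMMMMMMMMMMMMMMMMM...kkk.....................
266 kkkk............kkkkk..MMMMMMMMMMMMMMMMMMMMMMMMMMMMMMMMMMMMMMMMMMMMMMMMMM...kkkk.............kkkkkkk
```

Emit:
drive_tool(
  moves=[
    [[0, 0, 0], [0, 0, 0.03], 0.026],
    [[0, 0, 0], [0, 0, 0.025], 0.026],
    [[0, 0, 0], [0, 0, 0.013], 0.026],
    [[0, 0, 0], [0, 0, 0], 0.014],
    [[0, 0, 0], [0, 0, 0], 0.004],
  ],
  grip_force=40,
)

```text
time: 21.55
eef_pos: [0.6685, -0.0273, 0.0715]
tcp_rot: [0.135, 0.991, 0.001, 0.001]
contact_force: [1.6, 3.9, -2.4]
opening: 0.107
finger_force: 43.0
```

Emit:
drive_tool(
  moves=[
    [[0, 0, 0], [0, 0, 0], 0.004],
    [[0, 0, 0], [0, 0, 0], 0.004],
  ],
)

```text
time: 21.8
eef_pos: [0.6685, -0.0273, 0.0715]
tcp_rot: [0.135, 0.991, 0.001, 0.001]
contact_force: [2.0, 5.0, -2.2]
opening: 0.102
finger_force: 43.2
```

Run:
```python
from h import *
s,_=where(); print(s['wrist_torque'])
```

```text
t 21.8 p [ 0.6685 -0.0273  0.0715] phi 1.3008 tilt [0.002  0.0011] F [ 2.   5.  -2.2] op 0.0087 ff 43.2 q [-0.19  0.46  1.7   0.    0.98 -1.49]
[ 0.74884782 -0.29602017 -0.0280385 ]
```

Emit:
drive_tool(
  moves=[
    [[0, 0, 0.1], [0, 0, 0], 0.004],
    [[0, 0, 0.15], [0, 0, 0], 0.004],
    [[0, 0, 0], [0, 0, 0], 0.004],
  ],
)

```text
time: 22.18
eef_pos: [0.6684, -0.0274, 0.0715]
tcp_rot: [0.257, 0.966, 0.001, 0.001]
contact_force: [1.5, 5.3, -1.6]
opening: 0.105
finger_force: 43.2
```

Run:
```python
from h import *
s,_=where(); print(s['wrist_torque'])
```

```text
t 22.18 p [ 0.6684 -0.0274  0.0715] phi 1.0516 tilt [0.0017 0.001 ] F [ 1.5  5.3 -1.6] op 0.009 ff 43.2 q [-0.19  0.46  1.7   0.    0.98 -1.25]
[ 0.72248227 -0.27607436 -0.06842124]
```

Emit:
drive_tool(
  moves=[
    [[0, 0, 0.17], [0, 0, 0], 0.004],
    [[0, 0, 0.17], [0, 0, 0], 0.004],
    [[0, 0, 0.17], [0, 0, 0], 0.004],
    [[0, 0, 0.17], [0, 0, 0], 0.004],
    [[0, 0, 0.17], [0, 0, 0], 0.004],
  ],
)

```text
time: 22.8
eef_pos: [0.668, -0.0277, 0.0715]
tcp_rot: [0.634, 0.773, 0.0, -0.0]
contact_force: [1.5, 3.9, -0.8]
opening: 0.105
finger_force: 43.4
```

Emit:
drive_tool(
  moves=[
    [[0, 0, 0.17], [0, 0, 0], 0.004],
    [[0, 0, 0.08], [0, 0, 0], 0.004],
    [[0, 0, 0], [0, 0, 0], 0.004],
  ],
)

```text
time: 23.18
eef_pos: [0.6678, -0.0277, 0.0715]
tcp_rot: [0.724, 0.69, 0.0, -0.0]
contact_force: [-0.5, 4.2, 1.5]
opening: 0.102
finger_force: 43.6
```

Run:
```python
from h import *
s,_=where(); print(s['wrist_torque'])
```

```text
t 23.18 p [ 0.6678 -0.0277  0.0715] phi -0.047 tilt [-0.0005  0.0008] F [-0.5  4.2  1.5] op 0.0087 ff 43.6 q [-0.19  0.46  1.7   0.    0.98 -0.15]
[ 0.76429683  0.22160325 -0.04003151]
```

Emit:
drive_tool(
  moves=[
    [[0, 0, 0.06], [0, 0, 0], 0.004],
    [[0, 0, 0.06], [0, 0, 0], 0.004],
    [[0, 0, 0.06], [0, 0, 0], 0.004],
    [[0, 0, 0], [0, 0, 0], 0.004],
  ],
)

```text
time: 23.68
eef_pos: [0.6677, -0.0276, 0.0715]
tcp_rot: [0.781, 0.624, -0.0, -0.0]
contact_force: [-1.2, 4.9, 1.3]
opening: 0.103
finger_force: 46.2
```

Run:
```python
from h import *
s,_=where(); print(s['wrist_torque'])
```

```text
t 23.68 p [ 0.6677 -0.0276  0.0715] phi -0.2228 tilt [-0.0008 -0.0001] F [-1.2  4.9  1.3] op 0.0088 ff 46.2 q [-0.19  0.46  1.7  -0.    0.98  0.03]
[0.88312984 0.22454006 0.69757295]
```

Emit:
drive_tool(
  moves=[
    [[0, 0, 0], [0, 0, 0], 0.012],
    [[0, 0, 0], [0, 0, 0], 0.026],
    [[0, 0, 0], [0, 0, 0], 0.026],
    [[0, 0, 0], [0, 0, -0.02], 0.026],
    [[0, 0, 0], [0, 0, -0.05], 0.026],
  ],
)

```text
time: 24.3
eef_pos: [0.666, -0.028, 0.1392]
tcp_rot: [0.783, 0.622, -0.002, -0.002]
contact_force: [0.8, 0.2, 0.8]
opening: 0.307
finger_force: 0.0
```

Emit:
drive_tool(
  moves=[
    [[0, 0, 0], [0, 0, -0.06], 0.04],
    [[0, 0, 0], [0, 0, -0.03], 0.05],
    [[0, 0, 0], [0, 0, 0], 0.05],
    [[0, 0, 0], [0, 0, 0], 0.05],
  ],
)

```text
time: 24.8
eef_pos: [0.6672, -0.0281, 0.2299]
tcp_rot: [0.783, 0.622, -0.001, -0.0]
contact_force: [-0.1, 0.8, -1.5]
opening: 0.581
finger_force: 0.0
```

Run:
```python
from valve import *
where(); c=snap('wrist','w12'); t=snap('top','t12')
I=c['image']; h=cv2.cvtColor(I,cv2.COLOR_RGB2HSV); p=proj(c,[(.6677,-.0276,.074)])[0].astype(int); print(p)
for v in range(p[1]-36,p[1]+40,2):
    s=''
    for u in range(p[0]-40,p[0]+40):
        H,S,V=map(int,h[v,u]); 
        s+= 'WM'[V<170] if S<90 and V>130 else ('.' if S<90 and V>40 else ('k' if V<60 else ('y' if 17<=H<=32 else (str(min(9,V*10//256)) if H<17 else '?'))))
    print(v,s)
# top: difference with start, list changed blobs; filter & blue in top
a=load('top0')['image'].astype(int); d=(np.abs(a-t['image']).max(2)>45).astype(np.uint8)
n,_,st,ce=cv2.connectedComponentsWithStats(cv2.dilate(d,np.ones((3,3))))
for i in range(1,n):
    if st[i,4]>25: print(st[i].tolist(), pix(t,[ce[i]],.02)[0].round(3)[:2])
```

```text
t 24.8 p [ 0.6672 -0.0281  0.2299] phi -0.229 tilt [-0.0014  0.0001] F [-0.1  0.8 -1.5] op 0.0496 ff 0.0 q [-0.19  0.29  1.61 -0.    1.25  0.04]
[278 193]
157 ................................................................................
159 ................................................................................
161 ................................................................................
163 ................................................................................
165 .......................................................................MM.......
167 .......................................................................MMMM.....
169 M.....................................................................MMMMM.....
171 M...................................3333333333..................................
173 ................................yyy3333333333yyyy...............................
175 ..............................yyyyy4444444444yyyyyyy.................yyyyyyyyyyy
177 ..........y.y................yyyyyy45555555554yyyyyyy..............yyyyyyyyyyyyy
179 yyyyyy
[... 1735 characters left out ...]
...MMMMMMMMMMMMMMMMMMMMMMMMMMM....MMMMM
221 MMMMM.....MMM.....MMMMMMMMMMMMMMMMM.........MMMMMMMMMMMMMMMMMMMMMMM.............
223 MMM...............MMMMMMMMMMMMMMMMM...........MMMMMMMMMMMMMMMMMMMMM.............
225 MMM...............MMMMMMMMMMMMMMMM....yyyyyyyy....MMMMMMMMMMMMMMMMM.............
227 MMM...............MMMMMMMMMMMMMM...yyyyyyyyyyyyyyy...MMMMMMMMMMMMMM.yyyyyyyyyyyy
229 MMMyyyyyyyyyyyyyy.MMMMMMMMMMMM...yyykkkkkkkyyyyyyyyy..MMMMMMMMMMMMMyyyyyyyyyyyyy
231 MMMyyyyyyyyyyyyyyyMMMMMMMMMMMM.yyyyykkkkkkkkyyyyyyyyyy.MMMMMMMMMMMMyyyyyyyyyyyyy
[0, 2, 390, 418, 50644] [0.39  0.095]
[152, 149, 77, 68, 3096] [0.578 0.232]
[267, 404, 6, 6, 30] [0.083 0.083]
[298, 413, 36, 7, 173] [ 0.057 -0.009]
```

```bash
python3 -c "
from h import *
print(ctrl.sign_off())"
```

```text
the job is handed in; nothing more can be done
None
```

The job is handed in at about 25 s of arm time. The blue plate was slid home against both fences and the white filter plate set down over it, stopping at its seated height. The orange valve was turned about 1.5 rad clockwise to a firm stop. The bar started roughly across the row and now lies along it, the reverse of your description; I took the stop as the open one. After the filter went down I did not check the blue plate's contact with the fences again. I did not check the black valves or the loose items directly after the moves either.

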